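# Hold the enamel mug up to the cupboard-door webcam

## Robot

A 6-joint arm with a two-finger parallel gripper is mounted at the origin on a cart in front of the work surface, level with it; the furniture and walls round the work are solid. World frame = base frame: x ahead of the robot, y to its left, z up, the work surface at z = 0. Lengths are in m, angles in rad, forces in N, time in s.
With the tool pointing down it reaches from about 0.225 to 0.725 m from the base axis. Payload 3.1 kg.
Tool frame: the origin (TCP) lies midway between the tips of the shut fingers; the grasp point (between the pads) lies 19 mm behind it; z points along the fingers, y is the line along which they close (so a half turn about z gives the same grasp; the last joint's range is limited). The gripper opens to 85 mm and grips with 20 to 120 N. Pads are 22 mm wide; open, the fingers measure 114 mm over their backs; the gripper's body (76 mm by 85 mm) begins 54 mm behind the grasp point. The pads swing forward as they close: fully open they stand 13 mm farther back than shut.
Start: joints at [-1.457, 0.048, 0.099, 1.622, 0, 1.443], TCP at [0.126, -0.51, 0.231] pointing down, gripper open.
Joint ranges: [-2.91, 2.91], [-0.99, 1.94], [-1.21, 1.42], [-2.12, 2.29], [-1.49, 1.47], [-3.14, 3.14]. Speed limits (rad/s): [2.79, 2.79, 3.14, 3.14, 3.14, 3.14].

## Interface

Orientations are given as a unit quaternion [x, y, z, w].
In Python, from rig import get_state, capture, sign_off gives the robot as it stands.
- The arm moves only by the tool drive_tool, never from a script. Its argument "plan" is one flat list of numbers, 7 for each row, row after row: the turn, a rotation vector about the tool's x, y, z in degrees, then the shift along the tool's x, y, z in m, then the finger opening in m, from 0 to 0.0854. In form: [wx, wy, wz, x, y, z, fingers, wx, wy, wz, x, y, z, fingers, ...]. A call has 1 to 5 rows; each row shifts and turns the commanded pose from where the row before left it, along the tool's axes as they then stand; what a row does not reach is not made up. A row lasts 1/8 s, in which the tool goes at most 62.5 mm and 10.7 degrees, less where a joint would pass 70% of its speed; a pose out of reach is approached as far as the arm can. A call with a gripper value outside its range is refused whole. The fingers move at their own pace and stop on an object; "squeeze" is the grip in N (left out, the last holds). Time passes only in rows, so rows that do not move let the fingers close. It gives the time, the measured TCP pose, the force, the opening and the grip force at its end, in the units of the state.
- get_state(): the state, without advancing time (a new reading comes with each control period).
- capture(name): name is "side" or "top" or "wrist"; returns a dict with "img" (400x640x3 uint8, red, green, blue), "fx", "fy", "cx", "cy" (pixels), "cam_to_world" (4x4, takes a point from camera to world coordinates); the wrist camera has in their place "tool_from_camera" (4x4, takes a point from camera to tool coordinates, whose origin is the TCP and whose axes are the flange's). Camera axes: x right, y up, looking along -z (the intrinsics and any distortion apply to the point x, -y, -z); pixel columns grow to the right and rows downward; lengths in m; the calibration is good to about 2 mm. A picture is of the moment at which its call begins: read the wrist's pose just before it. There is no depth.
- sign_off(): hands the job in; it is judged then, once.
The state is a dict: "time_s": time; "joints": joint angles; "qvel": joint speeds; "effort": joint torques, N m; "ee_pos": TCP position; "tcp_rot": TCP orientation; "ft_force": force on the tool from outside, world axes, zero at the start; "moment": the same for the moment, N m; "gripper_width": opening from 0.0 (shut) to 1.0 (fully open); "grip_force": force on a finger pad.
Only numpy, scipy, OpenCV 4.12 (cv2) and the standard library are available. Lean on these libraries where they do the work, as an engineer would, in place of code of your own. Each camera call takes 0.05 s, during which the arm holds its last target. There are 200 camera calls.

## Task

The webcam for the baking video sits on the door of the little spice cupboard: first push that door shut until its catch clicks, while the mug still stands on the table. Then pick up the enamel mug that stands at the front of the table and hold it up straight in front of the lens, about 15 cm away and with its middle level with the lens, upright, with its handle pointing sideways to the right (as seen from the robot, parallel to the shut door). Finish while still holding it there, steady; leave the lemon, the star cutter and the spice jar where they are.

Things in the scene. Friction and masses are not known exactly. Their poses are not given: they have to be found in the camera images.
- cupboard: Small light-wood spice cupboard fixed to the table, 130 deep (x) x 300 wide (y) x 200 mm high; origin at the centre of its underside, x axis from the front to the back, y axis to the left as seen from the robot, z up. Its whole front is the door.
- cupboard_door (a joint): The cupboard's door, hinged upright at the front's left end (+y), swinging out towards the robot: 0 rad = fully shut, grows as it opens; starts 0.45 to 0.85. It swings easily (0.3 N) and stays where left; from about 0.055 to 0.025 rad a sprung ball catch resists (up to about 6 N at the free edge), past it the door is drawn shut and stays. Shut on its catch: below 0.012.
- door_hinge (a point): On the hinge axis, at the outer face's left end, z = 100 mm. Turns with the door: x into the door, y in its plane from free edge to hinge, z up. Panel 14 mm thick, 296 wide, from z = 3 to 197 mm; the outer face is plain and free to push except for the webcam and a wooden knob (22 mm wide, 20 proud) 272 mm from the hinge at z = 53 mm.
- door_edge (a point): Point on the door's outer face at its free edge, 296 mm from the hinge, at z = 100 mm; axes as door_hinge.
- lens (a point): Centre of the webcam's front glass: black housing 66 mm wide, 44 high, 22 proud of the door, with a lens barrel 30 mm across, 8 more. 110 mm from the hinge, 30 mm before the door's outer face, z = 140 mm; moves with the door. Axes as the door's: x into the door (the lens looks along -x), y along the door to the hinge (left as seen from the robot when shut), z up.
- mug: Dark enamelled mug, pale inside, upright on the table, open on top, 80 mm high, outer diameter 84 mm, 0.11 to 0.19 kg. Origin in its underside, 12 mm off the cup's axis towards the handle: cup's axis at y = +12 mm, handle at -y, z up. Take its wall as 8 to 12 mm thick (middle 37 mm from the axis), the inside 60 mm wide, 75 mm deep: it can be pinched from above across the wall, one finger inside.
- mug_mid (a point): Middle of the mug: on the cup's axis, 40 mm above its underside; axes as mug.
- mug_handle (a point): Middle of the mug's ear-shaped handle (12 mm thick, from 15 to 72 mm above the underside), 62 mm from the cup's axis along -y of the mug, 44 mm above the underside; axes as mug.
- lemon: Bystander: lemon, 71 x 53 x 51 mm, loose; origin under its centre.
- star_cutter: Bystander: star-shaped tin biscuit cutter, 61 x 58 x 24 mm, loose; origin under its centre.
- spice_jar: Bystander: spice jar, 47 mm across and 98 mm high, loose; origin under its centre.

How it is judged:
By the outcome, as a careful person would: the job done as asked, in the order asked, and still so for the second after the job is handed in, while the arm keeps its last pose, push and grip.
It also fails if it takes over 56 s, if anything falls off the work surface, if the arm or the gripper's body presses on something with over 40 N, if the wrist force passes 120 N, or if a joint passes its speed limit or range.

## Working session

There is one attempt and no reset: what is moved stays moved. The work goes in short steps, Python scripts to look and compute and a tool call to move; the robot and the scene stay as the last step left them, time stands still between calls to the robot, and variables do not carry over. Pictures are saved under pics/ and viewed, at most 10 in all, crops included, and the job is handed in when it is done.

Besides the shell and the picture viewer there is one more tool, called after "Call:" as name(argument=value, ...), one argument or row to a line, values as JSON. drive_tool: Moves the arm, as the interface text tells. Its arguments: {"type":"object","properties":{"plan":{"type":"array"},"squeeze":{"type":"number"}},"required":["plan"]}

```bash
mkdir -p pics; ls
python3 - <<'E'
from rig import get_state, capture
import cv2,json,numpy as np,pickle
s=get_state(); print(s)
for n in("side","top","wrist"):
    c=capture(n); pickle.dump(c,open(f"pics/{n}0.pkl","wb"))
    cv2.imwrite(f"pics/{n}0.png",c["img"][:,:,::-1]); print(n,{k:(np.round(v,4).tolist() if k!="img" else 0) for k,v in c.items()})
a=[cv2.imread(f"pics/{n}0.png") for n in("side","top")]
cv2.imwrite("pics/both.png",cv2.resize(np.vstack(a),(480,600)))
E
```

```text
pics
{'time_s': 0.0, 'joints': array([-1.45678887e+00,  4.87873472e-02,  9.75823202e-02,  1.62199013e+00,
       -7.02626572e-06,  1.44301955e+00]), 'qvel': array([ 0.00083871, -0.00015908,  0.00178433,  0.00177764, -0.00152825,
       -0.00072981]), 'effort': array([ 9.77479499e-05, -3.38779020e+01,  3.20016003e+01,  2.01115699e-02,
       -1.62803735e-05,  2.42009868e-06]), 'ee_pos': array([ 0.12563086, -0.50911723,  0.23009034]), 'tcp_rot': array([ 9.92700729e-01,  1.20597779e-01,  4.74444471e-06, -1.19940965e-03]), 'ft_force': array([-0.64529466, -0.43310746,  0.59125974]), 'moment': array([-0.01504326,  0.0129303 ,  0.02123358]), 'grip_force': 0.0, 'gripper_width': 1.0004181718221645}
side {'img': 0, 'fx': 414.1812, 'fy': 414.1812, 'cx': 313.7147, 'cy': 196.5062, 'cam_to_world': [[0.9902, 0.0898, -0.107, 0.4455], [-0.1397, 0.6504, -0.7467, -1.0181], [0.0025, 0.7543, 0.6565, 0.9998], [0.0, 0.0, 0.0, 1.0]]}
top {'img': 0, 'fx': 376.0658, 'fy': 376.0658, 'cx': 323.8843, 'cy': 196.4024, 'cam_to_world': [[-0.0263, 0.9944, -0.1019, 0.452], [-0.9996, -0.0272, -0.0081, -0.0149], [-0.0108, 0.1017, 0.9948, 1.2376], [0.0, 0.0, 0.0, 1.0]]}
wrist {'img': 0, 'fx': 299.5173, 'fy': 299.5173, 'cx': 323.1151, 'cy': 194.3695, 'tool_from_camera': [[0.0001, 0.9644, 0.2644, 0.0669], [1.0, -0.0001, -0.0001, 0.0002], [-0.0, 0.2644, -0.9644, -0.1424], [0.0, 0.0, 0.0, 1.0]]}
```

View pics/side0.png

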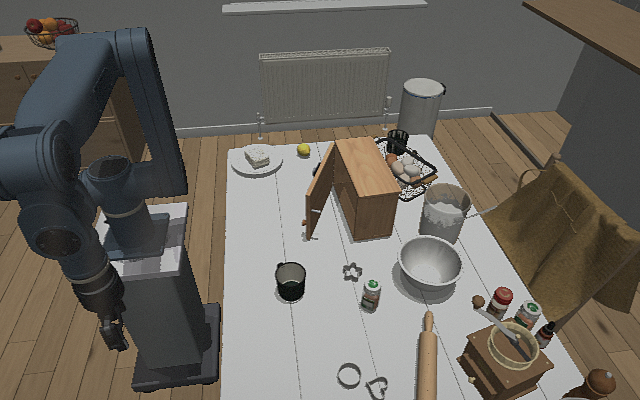

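View pics/top0.png

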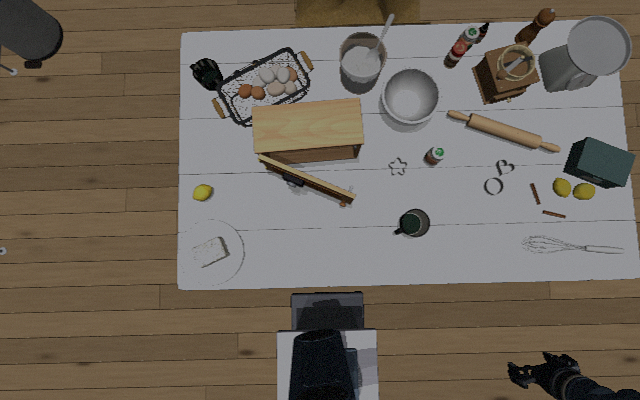

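The side view shows the cupboard around (365,185), with its open door from (333,145) to (308,235), and the mug at (291,281). In the top view the cupboard top is around (307,127), the door runs from (260,157) to (353,203), and the mug is at (413,223) with its handle at lower left (399,233).

```bash
cat > h.py <<'E'
import numpy as np,cv2,pickle
from scipy.spatial.transform import Rotation as R
def ray(c,u,v,T=None):
    T=np.array(c["cam_to_world"]) if T is None else T
    d=T[:3,:3]@np.array([(u-c["cx"])/c["fx"],-(v-c["cy"])/c["fy"],-1.0]); return T[:3,3],d
def onz(c,u,v,z,T=None):
    o,d=ray(c,u,v,T); return o+d*(z-o[2])/d[2]
def tri(r1,r2):
    (a,d),(b,e)=r1,r2; k=np.linalg.lstsq(np.c_[d,-e],b-a,rcond=None)[0]
    p,q=a+d*k[0],b+e*k[1]; return (p+q)/2,np.linalg.norm(p-q)
def proj(c,P,T=None):
    T=np.array(c["cam_to_world"]) if T is None else T
    p=np.linalg.inv(T)@np.r_[P,1]; return c["cx"]-c["fx"]*p[0]/p[2], c["cy"]+c["fy"]*p[1]/p[2]
def wT(s,c):
    T=np.eye(4);T[:3,:3]=R.from_quat(s["tcp_rot"]).as_matrix();T[:3,3]=s["ee_pos"]; return T@np.array(c["tool_from_camera"])
E
python3 - <<'E'
from h import *
t=pickle.load(open("pics/top0.pkl","rb"));s=pickle.load(open("pics/side0.pkl","rb"))
def crop(c,x,y,w,h,k): return cv2.resize(c["img"][y:y+h,x:x+w,::-1],None,fx=k,fy=k,interpolation=cv2.INTER_CUBIC)
a=crop(t,240,90,130,130,4);b=crop(s,290,130,110,130,4)
c=crop(t,380,195,60,50,6);d=crop(s,262,250,60,60,6)
im=np.zeros((600,800,3),np.uint8)
def put(i,x,y,f):
    i=cv2.resize(i,None,fx=f,fy=f); im[y:y+i.shape[0],x:x+i.shape[1]]=i
put(crop(t,240,90,130,130,3),0,0,1);put(crop(s,290,130,110,110,3.5),400,0,1)
put(crop(t,385,200,50,45,4),0,400,1);put(crop(s,265,255,55,50,4),400,400,1)
cv2.imwrite("pics/crops.png",im)
E
```

```text
(no output)
```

View pics/crops.png

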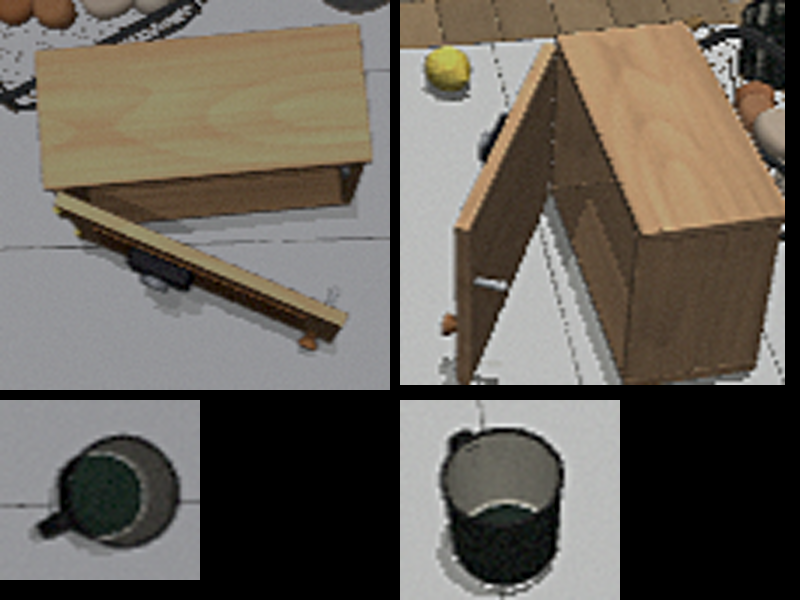

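The crops show the cupboard top corners, the door's top strip (free end at about (352,198) top and (306,195) side), and the mug rim centred at (415,222.5) top and (290.5,275) side. The handle tip is at (395.5,232) top.

Run:
```python
from h import *
t=pickle.load(open("pics/top0.pkl","rb"));s=pickle.load(open("pics/side0.pkl","rb"))
np.set_printoptions(precision=4,suppress=True)
for n,a,b in [("FL",(254.3,152.7),(335.1,140.6)),("FR",(363.3,143.3),(358.6,197.1)),("BR",(360,99),(399.4,191.4)),("BL",(252.3,107.3),(372.3,136.6)),("free",(351.7,198.3),(306.3,195.1)),("freein",(355.3,195),(310.6,195.1)),("hinge",(258.3,159),(330.5,143)),("rim",(415,222.5),(290.5,275)),("handle",(396.5,231.5),(280,264)),
 ("knob",(240+309/3,90+342/3),(290+48/3.5,130+322/3.5))]:
    print(n,*tri(ray(t,*a),ray(s,*b)), onz(t,*a,.2))
# mug circle
g=t["img"][195:250,380:445].astype(int); m=((g.max(2)<175)).astype(np.uint8)
cs,_=cv2.findContours(m,cv2.RETR_EXTERNAL,cv2.CHAIN_APPROX_NONE);c=max(cs,key=cv2.contourArea);print(cv2.boundingRect(c),cv2.minEnclosingCircle(c))
print("rim z.08",onz(t,415,222.5,.08),"handle z.06",onz(t,396.5,231.5,.06))
```

```text
FL [0.6915 0.1876 0.1911] 0.0044227914131667575 [0.6872 0.186  0.2   ]
FR [ 0.7076 -0.1219  0.1934] 0.0013327787062778658 [ 0.7053 -0.1211  0.2   ]
BR [ 0.8347 -0.1168  0.1968] 0.0010356892278659288 [ 0.834  -0.1165  0.2   ]
BL [0.8254 0.1921 0.1925] 0.007147104508061489 [0.8189 0.1907 0.2   ]
free [ 0.5545 -0.0843  0.1869] 0.0046505167258601805 [ 0.5509 -0.0833  0.2   ]
freein [ 0.5645 -0.0943  0.1939] 0.008035592646221989 [ 0.5598 -0.0936  0.2   ]
hinge [0.6732 0.1766 0.19  ] 0.004385789704610063 [0.6689 0.1748 0.2   ]
rim [ 0.4842 -0.2847  0.0707] 0.0027209057487566067 [ 0.4794 -0.2548  0.2   ]
handle [ 0.4582 -0.229   0.0563] 0.002990275473499173 [ 0.4562 -0.2029  0.2   ]
knob [ 0.5485 -0.0649  0.0559] 0.0022580427471435203 [ 0.5357 -0.0588  0.2   ]
(0, 0, 65, 55) ((32.0, 27.0), 41.86894226074219)
rim z.08 [ 0.4826 -0.2825  0.08  ] handle z.06 [ 0.4567 -0.2283  0.06  ]
```

Call:
drive_tool(
  plan=[0,0,0,0.045,-0.036,0.007,0,0,0,0,0.045,-0.036,0.007,0,0,0,0,0.045,-0.036,0.007,0,0,0,0,0.045,-0.036,0.007,0,0,0,0,0.045,-0.036,0.007,0],
  squeeze=60,
)

```text
time_s: 0.78
ee_pos: [0.3018, -0.2794, 0.1958]
tcp_rot: [0.993, 0.12, 0.0, 0.0]
ft_force: [1.0, -1.1, -0.1]
gripper_width: 0.001
grip_force: 0.0
```

Call:
drive_tool(
  plan=[0,0,0,0.045,-0.036,0.007,0,0,0,0,0.045,-0.036,0.007,0,0,0,0,0.045,-0.036,0.007,0,0,0,0,0.045,-0.036,0.007,0,0,0,0,0.045,-0.036,0.007,0],
)

```text
time_s: 1.4
ee_pos: [0.4772, -0.0507, 0.1609]
tcp_rot: [0.993, 0.121, 0.0, 0.0]
ft_force: [-0.5, -0.5, 0.9]
gripper_width: -0.006
grip_force: 0.0
```

Call:
drive_tool(
  plan=[0,0,0,0.043,0.0045,0.011,0,0,0,0,0.018,0.007,0,0,0,0,0,0.018,0.007,0,0,0,0,0,0.018,0.007,0,0,0,0,0,0.018,0.007,0,0],
)

```text
time_s: 2.02
ee_pos: [0.596, -0.0564, 0.1496]
tcp_rot: [0.993, 0.121, -0.001, -0.0]
ft_force: [-0.9, 0.6, 1.0]
gripper_width: 0.001
grip_force: 0.0
```

Run:
```python
from h import *
from rig import *
s=get_state();print(s["joints"],s["ft_force"])
a=capture("top")["img"][80:260,200:440,::-1];b=capture("wrist")["img"][:,:,::-1]
cv2.imwrite("pics/v1.png",np.hstack([cv2.resize(a,(400,300)),cv2.resize(b,(400,300))]))
```

```text
[-2.06299093e-01  2.38320845e-01  1.48252203e-01  1.48223407e+00
 -1.97433357e-04  2.69343667e+00] [-0.87411943  0.56069283  1.03996104]
```

View pics/v1.png

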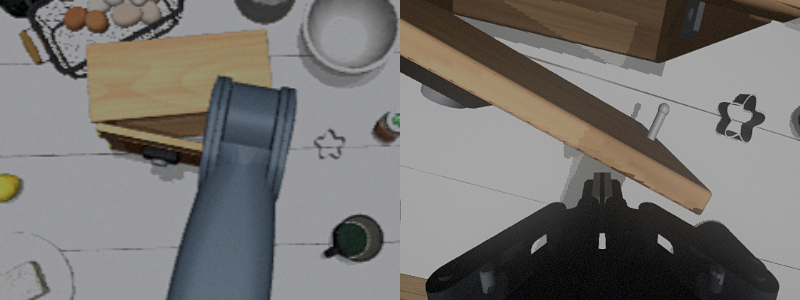

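The wrist view shows the shut fingers at (602,185) touching the door face near its free end, with the door still partly open. I'll keep pushing.

Call:
drive_tool(
  plan=[0,0,0,0.014,0.006,0,0,0,0,0,0.014,0.006,0,0,0,0,0,0.014,0.006,0,0,0,0,0,0.012,0.005,0,0,0,0,0,0.008,0.003,0,0],
)

```text
time_s: 2.75
ee_pos: [0.6595, -0.0664, 0.1497]
tcp_rot: [0.993, 0.12, -0.003, -0.001]
ft_force: [-11.2, 3.4, 5.1]
gripper_width: -0.001
grip_force: 0.0
```

Call:
drive_tool(
  plan=[0,0,0,0.004,0.001,0,0,0,0,0,0.004,0.001,0,0,0,0,0,0,0,0,0],
)

```text
time_s: 3.12
ee_pos: [0.671, -0.0669, 0.1502]
tcp_rot: [0.993, 0.121, 0.0, 0.0]
ft_force: [0.4, -0.5, -0.4]
gripper_width: 0.002
grip_force: 0.0
```

Call:
drive_tool(
  plan=[0,0,0,0.004,0,0,0,0,0,0,0.003,0,0,0,0,0,0,0,0,0,0],
)

```text
time_s: 3.5
ee_pos: [0.6736, -0.0663, 0.1502]
tcp_rot: [0.993, 0.12, -0.004, 0.001]
ft_force: [-10.3, -1.7, 3.2]
gripper_width: 0.001
grip_force: 0.0
```

Call:
drive_tool(
  plan=[0,0,0,-0.03,0,-0.005,0,0,0,0,-0.05,0,-0.01,0,0,0,0,-0.035,0.037,-0.01,0.045,0,0,-6,-0.035,0.037,-0.01,0.045,0,0,-6,-0.035,0.037,-0.01,0.045],
)

```text
time_s: 4.12
ee_pos: [0.5286, -0.2208, 0.1963]
tcp_rot: [0.974, 0.226, 0.001, 0.001]
ft_force: [1.2, -0.4, -0.3]
gripper_width: 0.526
grip_force: 0.0
```

Call:
drive_tool(
  plan=[0,0,0,-0.02,0.045,-0.01,0.045,0,0,0,-0.01,0.045,0,0.045,0,0,0,0,0,0,0.045],
)

```text
time_s: 4.5
ee_pos: [0.5414, -0.3172, 0.2044]
tcp_rot: [0.975, 0.222, 0.0, 0.0]
ft_force: [-0.0, -0.2, 0.1]
gripper_width: 0.528
grip_force: 0.0
```

```bash
cat > look.py <<'E'
import sys
from h import *
from rig import *
n=sys.argv[1]
s=get_state();c=capture("wrist");c["T"]=wT(s,c);t=capture("top")
pickle.dump((s,c,t),open(f"pics/{n}.pkl","wb"))
print(s["ee_pos"],s["tcp_rot"],s["joints"],s["gripper_width"])
a=c["img"][:,:,::-1];b=cv2.resize(t["img"][80:260,200:440,::-1],(300,225))
im=np.zeros((400,940,3),np.uint8);im[:,:640]=a;im[:225,640:]=b
cv2.imwrite(f"pics/{n}.png",im[:,:].copy() if 0 else cv2.resize(im,(800,340)) if 0 else im[:, 140:])
E
python3 look.py m1
```

```text
[ 0.54142483 -0.31723222  0.20440911] [9.75112033e-01 2.21712190e-01 9.11804621e-05 4.69452248e-04] [-6.36577084e-01  3.16359987e-01  3.51478485e-01  1.60508423e+00
 -4.74253373e-04  2.05787530e+00] 0.5283945870633387
```

View pics/m1.png

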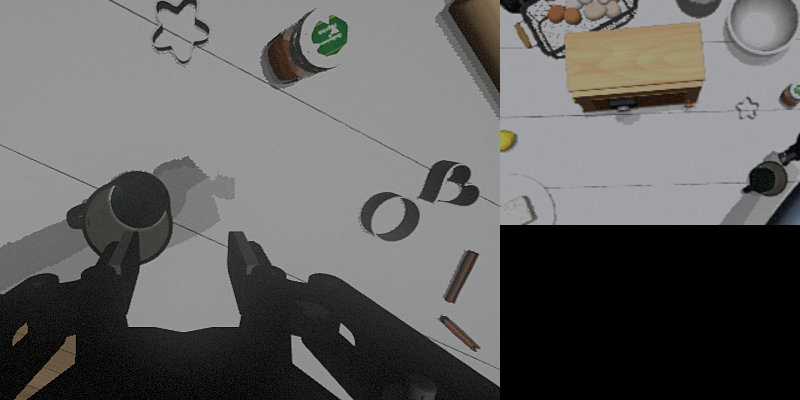

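The top view shows the door shut flush. In the wrist crop (shifted 140 px) the mug rim is centred near (128,217), radius about 45, with its handle at (76,217).

Run:
```python
from h import *
np.set_printoptions(precision=4,suppress=True)
s,c,t=pickle.load(open("pics/m1.pkl","rb"))
T=c["T"]
rim=np.array([onz(c,140+u,v,.08,T) for u,v in [(83,222),(172,210),(128,264),(140,170)]])
from scipy.optimize import least_squares as L
r=L(lambda p:np.hypot(rim[:,0]-p[0],rim[:,1]-p[1])-.042,[.48,-.28]);print(rim[:,:2],r.x,r.fun)
r2=L(lambda p:np.hypot(rim[:,0]-p[0],rim[:,1]-p[1])-p[2],[.48,-.28,.04]);print(r2.x)
h=onz(c,140+76,217,.06,T);print(h,np.degrees(np.arctan2(*(h[:2]-r2.x[:2])[::-1])))
t0=pickle.load(open("pics/top0.pkl","rb"))
print(tri(ray(c,269,217,T),ray(t0,415,222.5)))
# door shut measures from top image: face knob etc.
g=t["img"][80:200,240:380,::-1];cv2.imwrite("pics/door.png",cv2.resize(g,None,fx=5,fy=5,interpolation=cv2.INTER_CUBIC))
```

```text
[[ 0.4704 -0.2465]
 [ 0.5177 -0.3174]
 [ 0.4482 -0.302 ]
 [ 0.5396 -0.2753]] [ 0.4923 -0.2839] [0.0013 0.0001 0.0058 0.0061]
[ 0.4922 -0.2836  0.0453]
[ 0.4626 -0.235   0.06  ] 121.33588627852542
(array([ 0.4842, -0.2853,  0.0592]), np.float64(0.00442928861651339))
```

View pics/door.png

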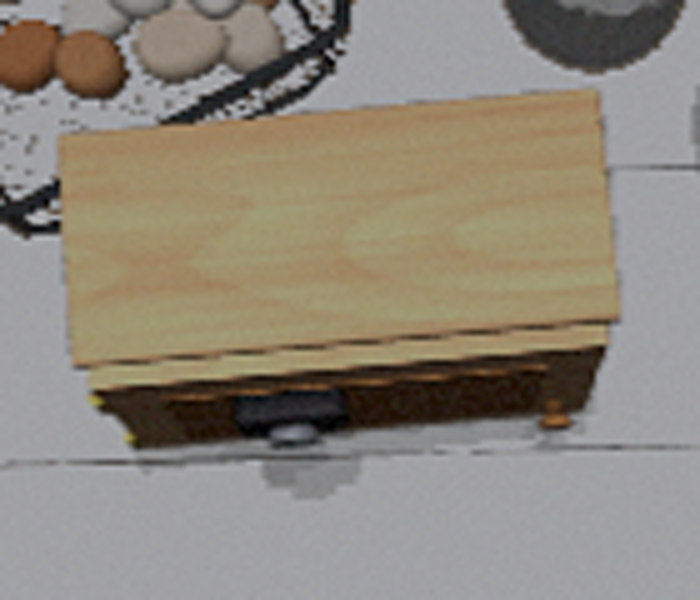

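The top view confirms the door lies flat against the front, with its knob and webcam visible. I'll now move over the mug's wall, opposite the handle.

Call:
drive_tool(
  plan=[0,0,0,-0.037,-0.018,0.03,0.045,0,0,0,0,0,0.05,0.045,0,0,0,0,0,0,0.045],
)

```text
time_s: 4.97
ee_pos: [0.4963, -0.3093, 0.1197]
tcp_rot: [0.974, 0.224, -0.004, -0.005]
ft_force: [0.3, -0.2, -0.0]
gripper_width: 0.53
grip_force: 0.0
```

```bash
sed -i 's/im\[:, 140:\]/cv2.resize(a[100:400,120:520],(800,600))/' look.py; python3 look.py m2
```

```text
[ 0.49628596 -0.30925398  0.11967993] [ 0.97448176  0.22438057 -0.00373029 -0.00497371] [-6.72111153e-01  2.20097092e-01  6.72451497e-02  1.43037358e+00
  3.58940951e-04  2.01685566e+00] 0.5298605579901773
```

View pics/m2.png

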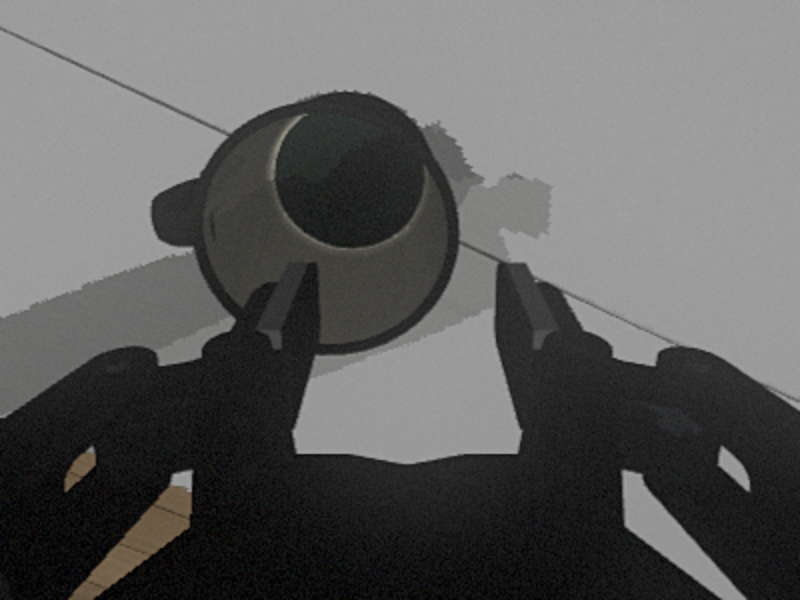

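The mug rim in the close crop has its centre at about (326,228), radius 132 (crop = 2x, offset 120,100). The handle is at (176,213), and the fingers stand at (300,290) and (515,290).

Run:
```python
from h import *
np.set_printoptions(precision=4,suppress=True)
s,c,t=pickle.load(open("pics/m2.pkl","rb"));T=c["T"]
f=lambda u,v,z:onz(c,120+u/2,100+v/2,z,T)
P=[f(u,v,.08) for u,v in [(194,230),(459,225),(325,354),(325,100)]]
print(np.array(P)); C=np.mean(P[:2],0);C2=np.mean(P[2:],0);print(C,C2)
# height from two wrist views: left & right rim extremes
s1,c1,_=pickle.load(open("pics/m1.pkl","rb"))
for a,b in [((140+82,222),(194,230)),((140+172,212),(459,225)),((140+127,264),(325,354))]:
    print("tri",*tri(ray(c1,*a,c1["T"]),ray(c,120+b[0]/2,100+b[1]/2,T)))
Cm=(C+C2)/2
h=f(165,213,.05);print("handle",h,np.degrees(np.arctan2(*(h-Cm)[1::-1])))
Rm=R.from_quat(s["tcp_rot"]).as_matrix()
g=Cm+.037*np.r_[Rm[:2,1],0];print("goal",g,"tool shift",Rm.T@(np.r_[g[:2],.04]-s["ee_pos"]))
```

```text
[[ 0.4687 -0.2463  0.08  ]
 [ 0.5078 -0.3221  0.08  ]
 [ 0.4462 -0.3024  0.08  ]
 [ 0.5255 -0.2674  0.08  ]]
[ 0.4883 -0.2842  0.08  ] [ 0.4859 -0.2849  0.08  ]
tri [ 0.4567 -0.2414  0.0543] 0.0011342627207966513
tri [ 0.5128 -0.3196  0.0831] 0.008450696120351459
tri [ 0.4604 -0.2999  0.1024] 0.0006406428608505788
handle [ 0.4555 -0.2284  0.05  ] 119.34330181653475
goal [ 0.5032 -0.3178  0.08  ] tool shift [0.0029 0.0117 0.0795]
```

Call:
drive_tool(
  plan=[0,0,0,0.002,0.011,0.0,0.045,0,0,0,0,0,0.03,0.045,0,0,0,0,0,0.03,0.045,0,0,0,0,0,0.019,0.045,0,0,0,0,0,0,0.045],
)

```text
time_s: 5.7
ee_pos: [0.5068, -0.3227, 0.0458]
tcp_rot: [0.975, 0.224, -0.0, -0.001]
ft_force: [0.3, 0.2, 0.9]
gripper_width: 0.523
grip_force: 0.0
```

Call:
drive_tool(
  plan=[0,0,0,-0.001,-0.006,0.004,0.045,0,0,0,0,0,0,0.02,0,0,0,0,0,0,0.0,0,0,0,0,0,0,0.0,0,0,0,0,0,0,0.0],
  squeeze=60,
)

```text
time_s: 6.32
ee_pos: [0.5025, -0.3172, 0.0453]
tcp_rot: [0.975, 0.224, -0.0, -0.001]
ft_force: [-4.2, 2.0, 12.0]
gripper_width: 0.029
grip_force: 59.2
```

```bash
python3 look.py m3
```

```text
[ 0.50251661 -0.31717164  0.04528809] [ 9.74565463e-01  2.24102213e-01 -3.22139524e-04 -5.01965187e-04] [-6.75903892e-01  2.66204744e-01 -2.78843006e-02  1.27789441e+00
  1.17086221e-04  2.01364517e+00] 0.02941006734440883
```

View pics/m3.png

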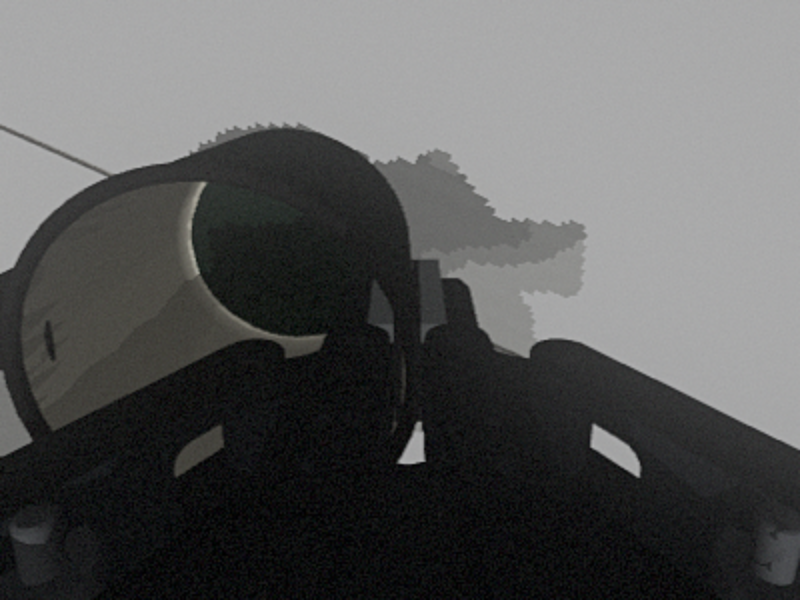

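The crop shows the mug's thin wall between the two pads at (415,270). I'll test the lift and work out the lens position in the same step.

Call:
drive_tool(
  plan=[0,0,0,0,0,-0.02,0,0,0,0,0,0,-0.03,0,0,0,0,0,0,-0.03,0,0,0,0,0,0,-0.03,0,0,0,0,0,0,0,0],
  squeeze=60,
)

```text
time_s: 7.05
ee_pos: [0.5049, -0.3191, 0.1556]
tcp_rot: [0.975, 0.224, 0.002, 0.003]
ft_force: [1.1, -1.1, -1.6]
gripper_width: 0.027
grip_force: 61.2
```

Run:
```python
from h import *
from rig import *
np.set_printoptions(precision=4,suppress=True)
t=pickle.load(open("pics/m1.pkl","rb"))[2]
f=lambda u,v,z:onz(t,240+u/5,80+v/5,z)
for n,a,b,z in [("back",(60,137),(598,90),.2),("front",(77,365),(618,318),.2),("doortop",(92,390),(606,348),.197)]:
    p,q=f(*a,z),f(*b,z);d=p-q;print(n,p,q,"yaw",np.degrees(np.arctan2(-d[0],d[1])),np.linalg.norm(d))
print("lens",f(295,435,.14),"housing top",f(290,405,.162),"knob",f(556,418,.053))
s=get_state();print(s["ee_pos"],s["ft_force"],s["gripper_width"],s["grip_force"],s["joints"])
```

```text
back [0.8187 0.1915 0.2   ] [ 0.837  -0.1155  0.2   ] yaw 3.4213624538096994 0.30758344258966713
front [0.6862 0.1829 0.2   ] [ 0.7044 -0.122   0.2   ] yaw 3.4072401256939004 0.30536649299086077
doortop [0.6723 0.1751 0.197 ] [ 0.6881 -0.1149  0.197 ] yaw 3.110051877772953 0.2904021488780067
lens [0.6539 0.0654 0.14  ] housing top [0.6676 0.0663 0.162 ] knob [ 0.6762 -0.0952  0.053 ]
[ 0.5049 -0.3191  0.1556] [ 1.0927 -1.0561 -1.5676] 0.026899608782942445 61.162542172532994 [-0.6759  0.225   0.1443  1.4835 -0.0001  2.0145]
```

Call:
drive_tool(
  plan=[0,0,0,0.01,-0.02,0,0,0,0,0,0.018,-0.04,0,0,0,0,0,0.018,-0.04,0,0,0,0,0,0.018,-0.04,0,0,0,0,0,0.018,-0.04,0,0],
)

```text
time_s: 7.68
ee_pos: [0.4967, -0.117, 0.1498]
tcp_rot: [0.975, 0.224, -0.002, -0.001]
ft_force: [1.1, 0.8, -1.1]
gripper_width: 0.025
grip_force: 61.2
```

Call:
drive_tool(
  plan=[0,0,0,0.018,-0.04,0,0,0,0,0,0.018,-0.04,0,0,0,0,0,0.018,-0.04,0,0,0,0,0,0.018,-0.038,0,0,0,0,0,0.018,-0.039,0,0],
)

```text
time_s: 8.3
ee_pos: [0.4913, 0.0987, 0.1499]
tcp_rot: [0.975, 0.224, -0.002, -0.001]
ft_force: [0.6, 0.8, -2.0]
gripper_width: 0.023
grip_force: 61.2
```

Call:
drive_tool(
  plan=[0,0,-5,0,0,0,0,0,0,-10,0,0,0,0,0,0,-10,0,0,0,0,0,0,-10,0,0,0,0,0,0,-10,0,0,0,0],
)

```text
time_s: 8.93
ee_pos: [0.4913, 0.0974, 0.1497]
tcp_rot: [0.813, 0.582, -0.002, -0.001]
ft_force: [-0.0, -0.2, -2.0]
gripper_width: 0.027
grip_force: 61.2
```

Call:
drive_tool(
  plan=[0,0,-10,0,0,0,0,0,0,-10,0,0,0,0,0,0,-10,0,0,0,0,0,0,-10,0,0,0,0,0,0,-10,0,0,0,0],
)

```text
time_s: 9.55
ee_pos: [0.4913, 0.0974, 0.1498]
tcp_rot: [0.491, 0.871, -0.001, -0.002]
ft_force: [1.2, -0.8, -2.7]
gripper_width: 0.028
grip_force: 61.2
```

Call:
drive_tool(
  plan=[0,0,-10,0,0,0,0,0,0,-10,0,0,0,0,0,0,-10,0,0,0,0,0,0,-10,0,0,0,0,0,0,-10,0,0,0,0],
)

```text
time_s: 10.18
ee_pos: [0.4913, 0.0974, 0.1497]
tcp_rot: [0.076, 0.997, 0.0, -0.002]
ft_force: [-0.0, -0.1, -2.2]
gripper_width: 0.025
grip_force: 61.2
```

Call:
drive_tool(
  plan=[0,0,-10,0,0,0.0045,0,0,0,0,0,0,0,0,0,0,0,0,0,0,0],
)

```text
time_s: 10.55
ee_pos: [0.4924, 0.097, 0.1466]
tcp_rot: [-0.006, 1.0, 0.0, -0.001]
ft_force: [0.7, 0.3, -2.6]
gripper_width: 0.025
grip_force: 61.2
```

Run:
```python
from h import *
from rig import *
s=get_state();c=capture("wrist");c["T"]=wT(s,c);t=capture("top");d=capture("side")
pickle.dump((s,c,t,d),open("pics/f1.pkl","wb"));print(s["ee_pos"],s["tcp_rot"])
im=np.zeros((600,800,3),np.uint8)
def put(c,x,y,w,h,k,X,Y): i=cv2.resize(c["img"][y:y+h,x:x+w,::-1],None,fx=k,fy=k,interpolation=cv2.INTER_CUBIC);im[Y:Y+i.shape[0],X:X+i.shape[1]]=i
put(d,220,120,160,120,2.5,0,0);put(t,240,80,160,120,2.5,400,0);put(c,100,0,533,400,.75,0,300);put(d,240,150,100,75,4,400,300)
cv2.imwrite("pics/f1.png",im)
```

```text
[0.49239889 0.09696147 0.14658889] [-6.46862477e-03  9.99978316e-01  9.56866507e-05 -1.23135453e-03]
```

View pics/f1.png

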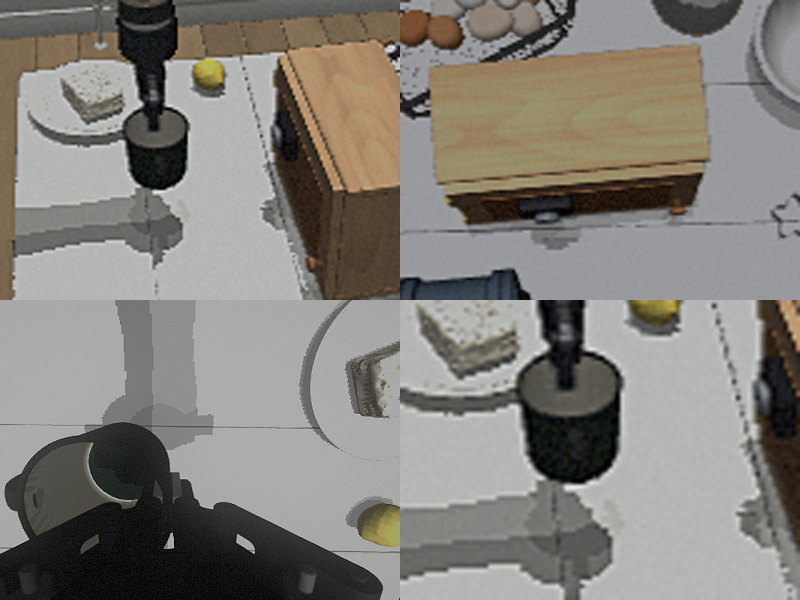

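The side crops show the mug held upright before the lens, with its rim at about (570,380) in the enlarged crop and its handle towards that camera. The wrist crop shows the rim with the handle at its left (13,490). I'll fit the rim and handle from the contour.

Run:
```python
from h import *
from scipy.optimize import least_squares as L
np.set_printoptions(precision=4,suppress=True,linewidth=150)
s,c,t,d=pickle.load(open("pics/f1.pkl","rb"));T=c["T"]
g=cv2.cvtColor(c["img"],cv2.COLOR_RGB2GRAY)
e=[(next((u for u in range(60,400) if g[v,u]<70),None),v) for v in range(160,330,5)]
print(e)
Z=.1466-.0453+.08
# rim points: rows clear of the handle and of the wall on the far side
def pts(rows,z): return np.array([onz(c,u,v,z,T)[:2] for u,v in e if u and v in rows])
rows=list(range(205,235,5))+list(range(280,315,5)); P=pts(rows,Z)
r=L(lambda p:np.hypot(*(P-p).T)-.042,[.49,.057]);print("axis",r.x,np.round(r.fun,4))
Hp=pts(range(240,275,5),Z-.03);print("handle edge",Hp)
# side view rim: dark object bounds
k=cv2.cvtColor(d["img"],cv2.COLOR_RGB2GRAY)
for v in range(160,200,3): 
    w=[u for u in range(255,310) if k[v,u]<60]; print(v,w[:1],w[-1:],end=" | ")
print([proj(d,np.r_[r.x,z]) for z in(Z,Z-.04,Z-.08)])
```

```text
[(None, 160), (248, 165), (233, 170), (219, 175), (206, 180), (181, 185), (169, 190), (160, 195), (153, 200), (147, 205), (142, 210), (138, 215), (135, 220), (132, 225), (129, 230), (121, 235), (114, 240), (109, 245), (107, 250), (106, 255), (107, 260), (108, 265), (109, 270), (112, 275), (118, 280), (124, 285), (126, 290), (128, 295), (129, 300), (132, 305), (135, 310), (137, 315), (138, 320), (128, 325)]
axis [0.4917 0.0576] [ 0.      0.     -0.     -0.0002 -0.0002 -0.0001  0.0019 -0.0001 -0.0003 -0.0004 -0.     -0.0002 -0.0003]
handle edge [[ 0.4881 -0.0073]
 [ 0.4909 -0.0103]
 [ 0.4936 -0.0118]
 [ 0.4964 -0.0128]
 [ 0.4992 -0.0128]
 [ 0.502  -0.0128]
 [ 0.5048 -0.0127]]
160 [277] [285] | 163 [277] [288] | 166 [272] [293] | 169 [270] [294] | 172 [269] [294] | 175 [269] [294] | 178 [271] [294] | 181 [271] [294] | 184 [272] [293] | 187 [272] [293] | 190 [273] [292] | 193 [276] [289] | 196 [] [] | 199 [] [] | [(np.float64(280.9144272703521), np.float64(169.925790015467)), (np.float64(281.5116261596856), np.float64(179.54420127101582)), (np.float64(282.0863902296635), np.float64(188.8012801080697))]
```

Call:
drive_tool(
  plan=[0,0,0,-0.004,0,0.0005,0,0,0,0,-0.004,0,0.0005,0,0,0,0,0,0,0,0,0,0,0,0,0,0,0,0,0,0,0,0,0,0],
)

```text
time_s: 11.32
ee_pos: [0.5016, 0.0966, 0.1468]
tcp_rot: [-0.007, 1.0, 0.0, -0.0]
ft_force: [0.1, 0.6, -2.1]
gripper_width: 0.025
grip_force: 61.2
```

Call:
drive_tool(
  plan=[0,0,0,0,0,0,0,0,0,0,0,0,0,0,0,0,0,0,0,0,0],
)

```text
time_s: 11.7
ee_pos: [0.5016, 0.0967, 0.1468]
tcp_rot: [-0.007, 1.0, -0.0, 0.0]
ft_force: [-0.6, 0.1, -2.7]
gripper_width: 0.027
grip_force: 61.2
```

```bash
python3 -c "
from rig import *
s=get_state();print(s['ee_pos'],s['tcp_rot'],s['qvel'],s['grip_force']);print(sign_off())"
```

```text
[0.50158596 0.09665238 0.14684612] [-7.44360650e-03  9.99972296e-01 -4.70959010e-06  2.61086346e-05] [ 1.56455216e-03  3.89112779e-04 -9.31227770e-04 -1.06818834e-03
 -3.91233670e-05  1.08901142e-03] 61.189516395534156
the job is handed in; nothing more can be done
None
```

The door is shut on its catch, and the mug is held upright and steady with its middle about 15 cm in front of the lens and level with it. The handle points right to within a few degrees, and the job was handed in at about 12 s.

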